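# Latch the photometer's sample carriage in the beam and start the reading

## Robot

A 6-joint arm with a two-finger parallel gripper is mounted at the origin on the work surface. World frame = base frame: x ahead of the robot, y to its left, z up, the work surface at z = 0. Lengths are in m, angles in rad, forces in N, time in s.
With the tool pointing down it reaches from about 0.3 to 0.85 m from the base axis. Payload 4.2 kg.
Tool frame: the origin (TCP) lies at the very end of the fingers, on their centre line; the grasp point (between the pads) lies 19 mm behind it; z points along the fingers, y is the line along which they close (so a half turn about z gives the same grasp; the last joint's range is limited). The gripper opens to 91 mm and grips with 3 to 60 N. Pads are 32 mm wide; open, the fingers measure 118 mm over their backs; the gripper's body (76 mm by 178 mm) begins 60 mm behind the grasp point.
Start: joints at [-1.336, 0.32, 1.565, -0, 1.257, -0.02], TCP at [0.145, -0.556, 0.214] pointing down, gripper open.
Joint ranges: [-3.11, 3.11], [-0.84, 2.01], [0.21, 2.61], [-1.34, 4.49], [0.05, 2.63], [-2.56, 2.56]. Speed limits (rad/s): [2.57, 2.57, 3.14, 3.14, 3.14, 3.14].

## Interface

Orientations are given as a 3x3 rotation matrix whose columns are the frame's x, y, z axes.
In Python, from plant import arm gives the robot as it stands.
- The arm moves only by the tool play_rows, never from a script. Its argument "moves" is a list that holds one entry, the list of rows, each a list of 7 numbers: the shift along the tool's x, y, z in units of 40 mm (1.0 is 40 mm), then the turn, a rotation vector about the tool's x, y, z in units of 6 degrees (1.0 is 6 degrees), then the opening, from -1 (shut) to 1 (fully open), so that 0 is half open. In form: [[[tx, ty, tz, rx, ry, rz, claw], ...]]. A call has 1 to 12 rows; each row shifts and turns the commanded pose from where the row before left it, along the tool's axes as they then stand; what a row does not reach is not made up. A row lasts 1/12 s, in which the tool goes at most 41.7 mm and 7.16 degrees, less where a joint would pass 70% of its speed; a pose out of reach is approached as far as the arm can. A call is refused whole if a number of a shift passes 1 or a number of a turn 1, either way. A call with a gripper value outside its range is refused whole. The fingers move at their own pace and stop on an object; the grip force is fixed at half the most. Time passes only in rows, so rows that do not move let the fingers close. It gives the time, the measured TCP pose, the force, the opening and the grip force at its end, in the units of the state.
- arm.observe(): the state, without advancing time (a new reading comes with each control period).
- arm.snapshot(name): name is "side" or "top"; returns the picture (384x512x3 uint8, red, green, blue); there is no depth.
- arm.camera_info(name): a dict with "intrinsics" (3x3 intrinsics, pixels), "view" (4x4, takes a point from world to camera coordinates). Camera axes: x right, y down, z forward; pixel columns grow to the right and rows downward; lengths in m; the calibration is good to about 2 mm. A picture is of the moment at which its call begins. camera_info takes no time and is no camera call.
- arm.hand_in(): hands the job in; it is judged then, once.
Trained networks look in the newest picture that a camera, given by its name, has taken for a name from the list of things; names that differ only in an ending like _2 or _b are one class to them, and where a whole thing is asked for, a point or a joint stands for the part that bears it (a point fixed in the world has none). Each returns a list of dicts, best first, with "score" (0 to 1); they miss things now and then, are a little off and sometimes report something else, mostly with a low value. They report only what shows in the picture. A call takes as long as a camera call.
- arm.search_frame(camera, label): "position" ([x, y, z] in m, in the coordinates of the camera as it stood for that picture, good to about 4 mm: the middle of the surface that is visible of it).
The state is a dict: "t": time; "q": joint angles; "qvel": joint speeds; "joint_efforts": joint torques, N m; "tool_pos": TCP position; "ee_rot": TCP orientation; "contact_force": force on the tool from outside, world axes, zero at the start; "moment": the same for the moment, N m; "width": finger opening in m; "gripper_force": force on a finger pad.
Only numpy, scipy, OpenCV 4.12 (cv2) and the standard library are available. Lean on these libraries where they do the work, as an engineer would, in place of code of your own. Each camera call takes 0.05 s, during which the arm holds its last target. There are 200 camera calls.

## Task

Push the orange plate of the photometer's spring-loaded sample carriage all the way in to its stop, then let it go so that it springs back and catches on the stop pin at mid travel, with the amber glass standard between the lamp and the detector. Then press the green key fully down to start the reading, and move clear. Only push with the fingers: do not grip the plate or lift the glass, do not press the red key, and leave everything else on the bench where it is.

Things in the scene. Friction and masses are not known exactly. Their poses are not given: they have to be found in the camera images.
- photometer: White bench photometer, fixed to the bench, 280 mm deep (x), 260 wide (y), flat top deck 80 mm above the bench. Origin: centre of its underside. x points from its front (turquoise strip, orange plate) to its back, y to its left, z up; turned by up to 0.35 rad. On the deck are a flat display (x -75, y 90 mm) and a black holder with two spare glasses (x 50, y 95 mm).
- carriage (a joint): Travel of the carriage along the photometer's +x, m: 0 out (start), 0.060 in at the hard stop. A spring drives it out (4 N at 0, 8 N at 0.060; pin ramp about 1 N more, damping 25 N s/m). Going in, its ramped tooth lifts the stop pin, which drops behind the tooth just past 0.030; let go beyond that, it returns at about 0.2 m/s and is caught at 0.030 (mid). Let go earlier, it goes back to 0.
- push_face (a point): Centre of the front face of the orange push plate across the carriage's front end; moves with it. Plate 100 mm wide (y), 40 high (5 to 45 mm above the deck), 8 thick. This point is 25 mm above the deck (105 above the bench), at x = -130 mm + travel, y 0 in the photometer's frame. Axes as the photometer's: push along its +x. The space in front is free.
- plate_back: Rear half of the orange push plate, 100 x 40 mm, 4 mm thick, the side away from the robot: touched only if the plate is gripped or hooked from behind, which is not allowed. Origin at its centre.
- stop_pin (a joint): Lift of the brass stop pin, m: 0 down (at rest, and when it holds the carriage), about 0.008 while it rides over the tooth. It stands in an aluminium bridge over the carriage, 40 mm high, 78 wide, at x 45, y 0 mm in the photometer's frame; its head reaches 54 mm above the deck.
- pocket (a point): Centre of the floor of the black pocket on the carriage (24 mm square outside, 20 deep), 10 mm above the deck, 65 mm behind the push face; holds the amber standard. Axes as the photometer's. When latched it lies between the lamp and detector: two black posts 18 x 16 mm, 50 tall, fixed at x -35, y +45 and -45 mm in the photometer's frame.
- standard: Amber glass colour standard, a solid bar 12.5 x 12.5 x 45 mm standing loose in the carriage pocket and riding with it; its top is 55 mm above the deck. Origin: centre of its underside. Must not be lifted out.
- read_key (a joint): Travel of the green key, in m: 0 up, 0.006 fully down; it springs back. Going down takes 1.5 to 5 N. Counts as pressed beyond 0.0045.
- read_key_top (a point): Centre of the top of the green key, a round button of 24 mm diameter, 22 mm above the deck (102 mm above the bench), standing 10 mm out of its black 40 mm collar; at x -70, y -97 mm in the photometer's frame. Pressed straight down.
- zero_key (a joint): Travel of the red key, in m: 0 up, 0.006 down. Must not be pressed.
- zero_key_top (a point): Centre of the top of the red key, the same size and height as the green key, 70 mm behind it (towards the photometer's back).
- spare_blue: Blue glass standard, 12.5 x 12.5 x 45 mm, loose in the holder on the deck. Leave alone. Origin: centre of its underside.
- spare_green: Green glass standard, the same size, in the same holder. Leave alone. Origin: centre of its underside.
- beaker: Glass beaker, 68 mm diameter, 90 mm tall, loose beside the photometer's left side. Leave alone. Origin: centre of its underside.
- jar: Amber jar with red cap, 60 mm diameter, 75 mm tall, loose beside the photometer's right side. Leave alone. Origin: centre of its underside.
- wash_bottle: White bottle with red cap, 66 mm diameter, 170 mm tall, loose on the bench to one side. Leave alone. Origin: centre of its underside.
- dish: Shallow white dish, 90 mm diameter, 16 mm high, loose on the bench to one side. Leave alone. Origin: centre of its underside.
- reagent: Amber bottle with blue cap, 64 mm diameter, 130 mm tall, loose on the bench to one side. Leave alone. Origin: centre of its underside.

How it is judged:
On the way, in this order (a step that is already met when the one before it is completed fails the run):
1. the carriage is pushed all the way in (beyond 55 of its 60 mm) (value of joint carriage above 0.055 m), for 0.05 s.
2. let go, it has sprung back on to the dropped stop pin at mid travel (30 +- 4 mm) (value of joint carriage between 0.026 and 0.034 m and value of joint stop_pin below 0.003 m and velocity of joint carriage between -0.01 and 0.01 m/s), for 0.2 s.
3. the green key is pressed (beyond 4.5 of 6 mm) while the carriage is latched (value of joint carriage between 0.026 and 0.034 m and value of joint stop_pin below 0.003 m and value of joint read_key above 0.0045 m), for 0.05 s.
At the end, for the whole second after the job is handed in: The carriage rests at 30 +- 4 mm of travel on the dropped pin (pin lift under 3 mm), the amber standard still seated upright in its pocket, both keys up again (all of step 2 and z of standard in the frame of pocket below 0.006 m and angle between standard's own z axis and vertical below 0.25 rad and horizontal distance between standard and pocket below 0.008 m and value of joint each of read_key, zero_key below 0.002 m); the robot touches nothing.
It fails at once if the amber standard is lifted in or out of its pocket (more than 8 mm) (z of standard in the frame of pocket above 0.008 m).
It fails at once if the push plate is gripped or hooked: its back is touched (contact force between the fingers and plate_back above 1 N).
It fails at once if the red key is pressed (value of joint zero_key above 0.003 m).
It fails at once if another thing on the bench is moved more than 15 mm (distance of any of spare_blue, spare_green, beaker, jar, wash_bottle, dish, reagent from where it was at the start of the episode above 0.015 m).
It also fails if it takes over 45 s, if anything falls off the work surface, if the arm or the gripper's body presses on something with over 40 N, if the wrist force passes 120 N, or if a joint passes its speed limit or range.

## Working session

There is one attempt and no reset: what is moved stays moved. The work goes in short steps, Python scripts to look and compute and a tool call to move; the robot and the scene stay as the last step left them, time stands still between calls to the robot, and variables do not carry over. Pictures are saved under pics/ and viewed, at most 10 in all, crops included, and the job is handed in when it is done.

Besides the shell and the picture viewer there is one more tool, called as a command line: name --argument value ..., lists and objects as JSON in quotes. play_rows: Moves the arm, as the interface text tells. Its arguments: {"type":"object","properties":{"moves":{"type":"array","items":{"type":"array","items":{"type":"array","items":{"type":"number"}}}}},"required":["moves"]}

```bash
mkdir -p pics; ls; python3 - <<'E'
from plant import arm
import cv2,numpy as np
for c in ("side","top"):
    im=arm.snapshot(c); cv2.imwrite(f"pics/{c}0.png",im[:,:,::-1])
    i=arm.camera_info(c); V=np.array(i["view"]); print(c,np.round(i["intrinsics"],1).tolist(),np.round(V,4).tolist())
    for l in ("push_face","read_key_top","zero_key_top","stop_pin","standard","photometer","beaker","jar","wash_bottle","reagent"):
        for d in arm.search_frame(c,l)[:2]:
            p=np.linalg.inv(V)@np.r_[d["position"],1]; print(l,round(d["score"],2),np.round(p[:3],3))
s=arm.observe();print(s)
E
```

```text
pics
side [[386.9, 0.0, 255.5], [0.0, 386.9, 193.6], [0.0, 0.0, 1.0]] [[-0.9952, -0.0974, 0.0115, 0.5536], [-0.0651, 0.5688, -0.8199, 0.1316], [0.0733, -0.8167, -0.5724, 1.1968], [0.0, 0.0, 0.0, 1.0]]
push_face 0.57 [0.554 0.076 0.095]
read_key_top 0.51 [ 0.55  -0.022  0.102]
read_key_top 0.25 [0.551 0.073 0.09 ]
zero_key_top 0.49 [ 0.616 -0.019  0.102]
zero_key_top 0.32 [ 0.647 -0.112  0.073]
stop_pin 0.54 [ 0.549 -0.021  0.101]
photometer 0.73 [0.615 0.122 0.077]
beaker 0.87 [0.634 0.264 0.058]
jar 0.67 [ 0.647 -0.113  0.069]
wash_bottle 0.85 [ 0.411 -0.464  0.082]
reagent 0.87 [ 0.605 -0.466  0.063]
top [[440.6, 0.0, 247.0], [0.0, 440.6, 194.9], [0.0, 0.0, 1.0]] [[-0.0044, -1.0, 0.0042, 0.0138], [-0.9845, 0.0036, -0.1756, 0.5842], [0.1756, -0.0049, -0.9845, 1.5427], [0.0, 0.0, 0.0, 1.0]]
push_face 0.63 [0.567 0.068 0.094]
read_key_top 0.69 [ 0.406 -0.474  0.114]
photometer 0.69 [0.613 0.063 0.076]
photometer 0.56 [0.566 0.068 0.096]
beaker 0.89 [0.645 0.253 0.042]
beaker 0.68 [0.612 0.065 0.078]
jar 0.62 [ 0.642 -0.121  0.074]
wash_bottle 0.97 [ 0.411 -0.479  0.113]
{'t': 1.1, 'q': array([-1.33598895e+00,  3.19581953e-01,  1.56451788e+00,  1.76533449e-05,
        1.25741536e+00, -1.99744236e-02]), 'qvel': array([-0.00039881,  0.00136611,  0.00115267,  0.00027135, -0.00023139,
        0.00088654]), 'joint_efforts': array([ 1.46230694e-03, -4.12357736e+01, -2.32233882e+01,  7.29468372e-02,
        3.75971734e-02, -7.68437985e-06]), 'tool_pos': array([ 0.1449403 , -0.55643343,  0.21397936]), 'ee_rot': array([[ 9.67719684e-01,  2.52028992e-01,  3.43536472e-05],
       [ 2.52028994e-01, -9.67719681e-01, -7.14248082e-05],
       [ 1.52435781e-05,  7.77773079e-05, -9.99999997e-01]]), 'contact_force': array([ 0.49697852, -0.7510015 ,  0.61162614]), 'moment': array([-0.01691594,  0.01597625,  0.01314519]), 'gripper_force': 0.0, 'width': 0.09129846707723939}
```

```bash
python3 - <<'E'
import cv2,numpy as np
a=cv2.imread("pics/side0.png");b=cv2.imread("pics/top0.png")
c=np.vstack([cv2.resize(a[100:300,100:400],(800,533))])
cv2.imwrite("pics/sidec.png",c)
cv2.imwrite("pics/topc.png",cv2.resize(b[60:260,110:370],(780,600)))
E
```

```text
(no output)
```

View pics/sidec.png

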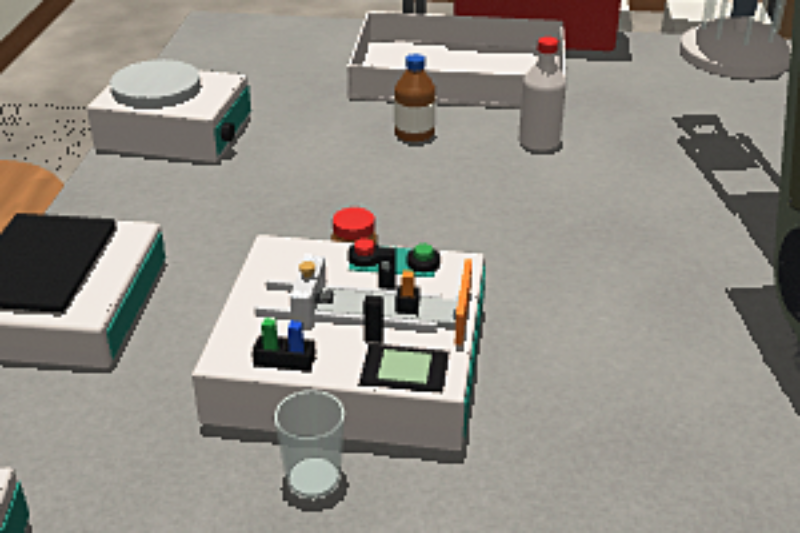

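View pics/topc.png

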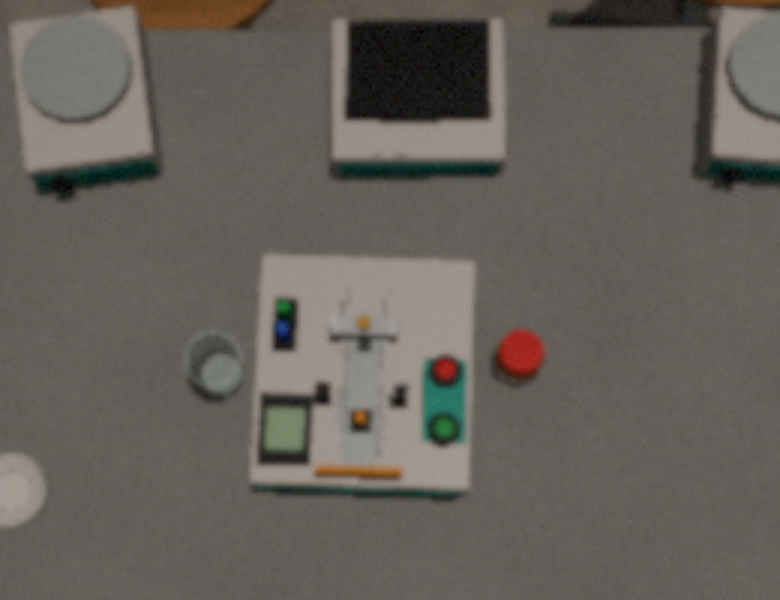

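View pics/side0.png

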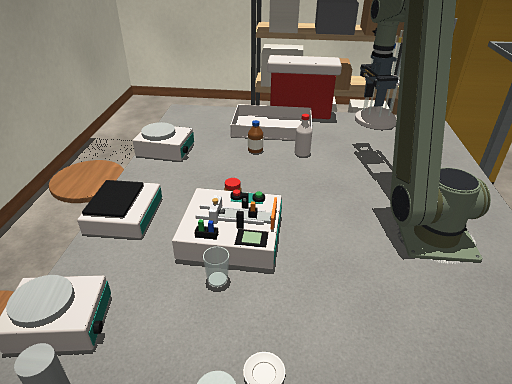

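The side crop shows the orange plate at (463,303), green key (424,250), red key (364,247) and the deck corners. The top crop has the plate at (358,471), green key (444,428), red key (446,370), pin (363,323) and the corners too. I'll fit the pose to all of these.

```bash
cat > fit.py <<'E'
from plant import arm
import cv2,numpy as np
from scipy.optimize import least_squares
P={"top":[((262,255),(.14,.13,.08)),((475,262),(.14,-.13,.08)),((467,490),(-.14,-.13,.08)),((250,486),(-.14,.13,.08)),
 ((444,428),(-.07,-.097,.102)),((446,370),(0,-.097,.102)),((363,323),(.045,0,.134)),((358,471),(-.126,0,.125))],
"side":[((258,236),(.14,.13*-1,.08)),((485,253),(-.14,-.13,.08)),((463,391),(-.14,.13,.08)),((196,377),(.14,.13,.08)),
 ((424,248),(-.07,-.097,.102)),((364,245),(0,-.097,.102)),((307,266),(.045,0,.134))]}
S={"top":(3,110,60),"side":(2.6667,100,100)}
C={c:arm.camera_info(c) for c in P}
def T(v,p): c,s=np.cos(v[2]),np.sin(v[2]); return np.array([v[0]+c*p[0]-s*p[1],v[1]+s*p[0]+c*p[1],p[2]])
def res(v):
    r=[]
    for c in P:
        k,u0,v0=S[c];V=np.array(C[c]["view"]);K=np.array(C[c]["intrinsics"])
        for (a,b),p in P[c]:
            q=K@(V@np.r_[T(v,p),1])[:3]; r+= [q[0]/q[2]-((a+.5)/k+u0-.5),q[1]/q[2]-((b+.5)/k+v0-.5)]
    return np.array(r)
f=least_squares(res,[.61,.06,0],loss="soft_l1")
if __name__=="__main__":
    print(np.round(f.x,4)); print(np.round(res(f.x).reshape(-1,2),1).tolist())
    for p in ((-.13,0,.105),(-.07,-.097,.102),(0,-.097,.102)): print(np.round(T(f.x,p),4))
E
python3 fit.py
```

```text
[ 0.6219  0.0693 -0.0299]
[[-0.8, -0.2], [-0.1, -0.7], [1.2, 0.1], [-0.4, -0.4], [0.1, -0.1], [-0.2, -0.4], [0.1, -0.0], [0.2, -0.1], [-0.4, -0.8], [0.4, -0.1], [1.6, 4.1], [-1.3, -0.6], [0.3, 0.1], [0.5, -0.6], [0.7, 0.0]]
[0.492  0.0732 0.105 ]
[ 0.549  -0.0256  0.102 ]
[ 0.619  -0.0277  0.102 ]
```

play_rows --moves '[[[0, 0, 0, 0, 0, 0.9, -1], [0, 0, 0, 0, 0, 0.9, -1], [0, 0, 0, 0, 0, 0.9, -1], [0.38, -0.85, 0, 0, 0, 0, -1], [0.38, -0.85, 0, 0, 0, 0, -1], [0.38, -0.85, 0, 0, 0, 0, -1], [0.38, -0.85, 0, 0, 0, 0, -1], [0.38, -0.85, 0, 0, 0, 0, -1], [0.38, -0.85, 0, 0, 0, 0, -1], [0.38, -0.85, 0, 0, 0, 0, -1], [0.38, -0.85, 0, 0, 0, 0, -1], [0.38, -0.85, 0, 0, 0, 0, -1]]]'

```text
t: 2.1
tool_pos: [0.2906, -0.2528, 0.2142]
ee_rot: [[1.0, -0.029, 0.001], [-0.029, -1.0, -0.001], [0.001, 0.001, -1.0]]
contact_force: [1.7, -0.1, -0.3]
width: 0.0139
gripper_force: 0.0
```

play_rows --moves '[[[0.38, -0.85, 0, 0, 0, 0, -1], [0.38, -0.85, 0, 0, 0, 0, -1], [0.38, -0.85, 0, 0, 0, 0, -1], [0.38, -0.85, 0, 0, 0, 0, -1], [0.38, -0.85, 0, 0, 0, 0, -1], [0.38, -0.85, 0, 0, 0, 0, -1], [0.38, -0.85, 0, 0, 0, 0, -1], [0.38, -0.85, 0, 0, 0, 0, -1], [0, 0, 0, 0, 0, 0, -1], [0, 0, 0, 0, 0, 0, -1]]]'

```text
t: 2.93
tool_pos: [0.4197, 0.0154, 0.2138]
ee_rot: [[1.0, -0.024, -0.0], [-0.024, -1.0, -0.0], [-0.0, 0.0, -1.0]]
contact_force: [-0.3, -0.8, 0.5]
width: 0.0002
gripper_force: 0.0
```

play_rows --moves '[[[0.17, -0.75, 0, 0, 0, 0.04, -1], [0.17, -0.75, 0, 0, 0, 0, -1], [0, 0, 0.75, 0, 0, 0, -1], [0, 0, 0.75, 0, 0, 0, -1], [0, 0, 0.7, 0, 0, 0, -1], [0, 0, 0.7, 0, 0, 0, -1], [0, 0, 0, 0, 0, 0, -1], [0, 0, 0, 0, 0, 0, -1]]]'

```text
t: 3.6
tool_pos: [0.4338, 0.0723, 0.0975]
ee_rot: [[0.999, -0.034, -0.003], [-0.034, -0.999, -0.001], [-0.003, 0.001, -1.0]]
contact_force: [-0.1, -0.2, 1.0]
width: 0.0005
gripper_force: 0.0
```

```bash
python3 - <<'E'
from plant import arm
import cv2,numpy as np
a=arm.snapshot("side")[:,:,::-1];b=arm.snapshot("top")[:,:,::-1]
c=np.hstack([cv2.resize(a[150:280,160:300],(400,371)),cv2.resize(b[120:280,160:300],(400,371))])
cv2.imwrite("pics/p1.png",c); s=arm.observe(); print(s["tool_pos"],s["contact_force"])
E
```

```text
[0.43598971 0.07301287 0.09947547] [0.83687233 0.24999708 0.2210336 ]
```

View pics/p1.png

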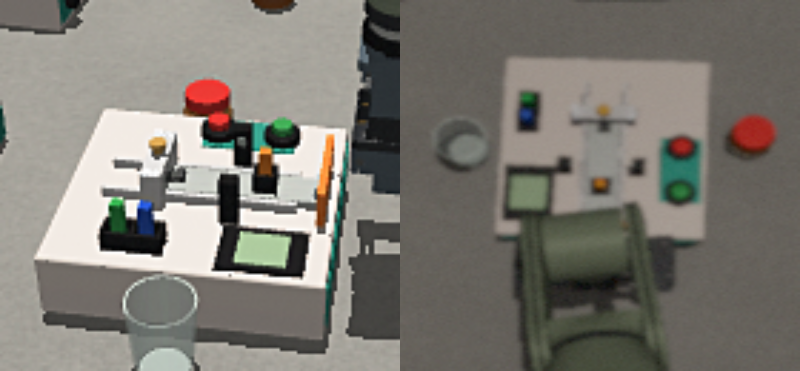

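play_rows --moves '[[[0.3, 0, 0, 0, 0, 0, -1], [0.3, 0, 0, 0, 0, 0, -1], [0.3, 0, 0, 0, 0, 0, -1], [0.3, 0, 0, 0, 0, 0, -1], [0, 0, 0, 0, 0, 0, -1]]]'

```text
t: 4.12
tool_pos: [0.4848, 0.072, 0.0983]
ee_rot: [[0.999, -0.033, -0.0], [-0.033, -0.999, -0.0], [-0.0, 0.0, -1.0]]
contact_force: [-3.3, -0.0, 1.9]
width: 0.0004
gripper_force: 1.7
```

play_rows --moves '[[[0.25, 0, 0, 0, 0, 0, -1], [0.25, 0, 0, 0, 0, 0, -1], [0.25, 0, 0, 0, 0, 0, -1], [0.25, 0, 0, 0, 0, 0, -1], [0.1, 0, 0, 0, 0, 0, -1], [0, 0, 0, 0, 0, 0, -1]]]'

```text
t: 4.62
tool_pos: [0.5248, 0.0704, 0.0972]
ee_rot: [[0.999, -0.032, -0.006], [-0.032, -0.999, -0.001], [-0.006, 0.001, -1.0]]
contact_force: [-6.5, -1.4, 2.2]
width: 0.0006
gripper_force: 3.2
```

play_rows --moves '[[[0.15, 0, 0, 0, 0, 0, -1], [0.1, 0, 0, 0, 0, 0, -1], [0.05, 0, 0, 0, 0, 0, -1], [0, 0, 0, 0, 0, 0, -1]]]'

```text
t: 4.95
tool_pos: [0.536, 0.07, 0.0972]
ee_rot: [[0.999, -0.032, -0.007], [-0.032, -0.999, -0.001], [-0.007, 0.001, -1.0]]
contact_force: [-7.2, -0.7, 1.3]
width: 0.0004
gripper_force: 3.6
```

play_rows --moves '[[[0.1, 0, 0, 0, 0, 0, -1], [0, 0, 0, 0, 0, 0, -1]]]'

```text
t: 5.12
tool_pos: [0.5372, 0.0699, 0.0972]
ee_rot: [[0.999, -0.032, -0.014], [-0.032, -0.999, -0.001], [-0.014, 0.001, -1.0]]
contact_force: [-13.4, -0.8, 6.4]
width: 0.0001
gripper_force: 6.6
```

play_rows --moves '[[[0.07, 0, 0, 0, 0, 0, -1], [0, 0, 0, 0, 0, 0, -1]]]'

```text
t: 5.28
tool_pos: [0.5371, 0.0699, 0.0971]
ee_rot: [[0.999, -0.032, -0.019], [-0.033, -0.999, -0.001], [-0.019, 0.002, -1.0]]
contact_force: [-20.3, -0.3, 11.8]
width: 0.0001
gripper_force: 9.9
```

The force rises with no further motion, so the carriage is at its stop. Now releasing.

play_rows --moves '[[[-1, 0, 0, 0, 0, 0, -1], [-1, 0, 0, 0, 0, 0, -1], [-0.8, 0, 0, 0, 0, 0, -1], [0, 0, -0.9, 0, 0, 0, -1], [0, 0, -0.9, 0, 0, 0, -1], [0, 0.9, 0, 0, 0, 0, -1], [0, 0.9, 0, 0, 0, 0, -1], [0, 0.9, 0, 0, 0, 0, -1], [0, 0, 0, 0, 0, 0, -1], [0, 0, 0, 0, 0, 0, -1]]]'

```text
t: 6.12
tool_pos: [0.4309, -0.0356, 0.1704]
ee_rot: [[0.999, -0.036, 0.002], [-0.036, -0.999, -0.0], [0.002, 0.0, -1.0]]
contact_force: [-0.1, 0.1, -0.3]
width: 0.0005
gripper_force: 0.0
```

```bash
python3 - <<'E'
from plant import arm
import cv2,numpy as np
from fit import f,T,C
a=arm.snapshot("side")[:,:,::-1];b=arm.snapshot("top")[:,:,::-1]
c=np.hstack([cv2.resize(a[150:280,160:300],(400,371)),cv2.resize(b[120:250,160:300],(400,371))])
cv2.imwrite("pics/p2.png",c)
s=arm.observe(); print(s["tool_pos"],s["contact_force"]); print(s["ee_rot"].round(3))
for tr in (0,.03,.06):
    for y in (-.05,.05):
        p=T(f.x,(-.126+tr,y,.125)); o=[]
        for n,(u,v) in (("side",(160,150)),("top",(160,120))):
            q=np.array(C[n]["intrinsics"])@(np.array(C[n]["view"])@np.r_[p,1])[:3]; o+=[(q[0]/q[2]-u)*2.857+(400 if n=="top" else 0),(q[1]/q[2]-v)*2.857]
        print(tr,y,np.round(o))
E
```

```text
[ 0.43060568 -0.03388983  0.17007492] [-0.30842337  0.58172607 -0.43770332]
[[ 0.999 -0.032  0.001]
 [-0.032 -0.999  0.   ]
 [ 0.001 -0.    -1.   ]]
0 -0.05 [332. 134. 640. 277.]
0 0.05 [323. 194. 556. 275.]
0.03 -0.05 [303. 132. 640. 252.]
0.03 0.05 [292. 191. 557. 250.]
0.06 -0.05 [274. 129. 641. 228.]
0.06 0.05 [261. 188. 558. 225.]
```

View pics/p2.png

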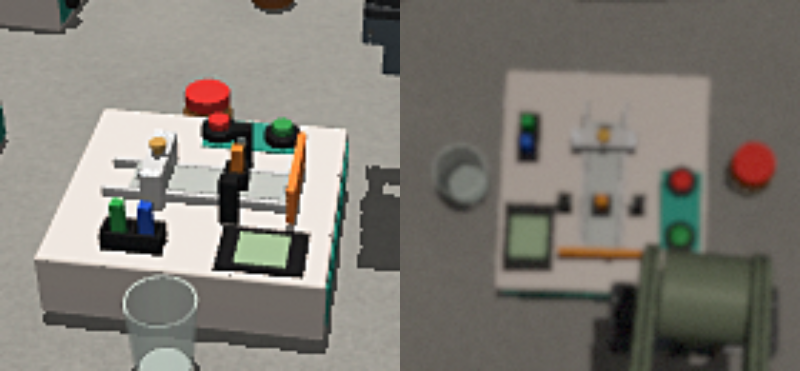

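The carriage is latched: the plate's top edge sits at (303,133)–(292,190), exactly the 30 mm prediction, and the amber glass is between the posts. Now the green key.

play_rows --moves '[[[0.75, -0.08, 0, 0, 0, 0, -1], [0.75, -0.08, 0, 0, 0, 0, -1], [0.75, -0.08, 0, 0, 0, 0, -1], [0.7, -0.07, 0, 0, 0, 0, -1], [0, 0, 0.7, 0, 0, 0, -1], [0, 0, 0.6, 0, 0, 0, -1], [0, 0, 0, 0, 0, 0, -1], [0, 0, 0, 0, 0, 0, -1]]]'

```text
t: 6.88
tool_pos: [0.5478, -0.0242, 0.1169]
ee_rot: [[1.0, -0.03, -0.003], [-0.03, -1.0, 0.0], [-0.003, -0.0, -1.0]]
contact_force: [0.6, -0.4, 0.5]
width: 0.0002
gripper_force: 0.0
```

play_rows --moves '[[[0, 0, 0.25, 0, 0, 0, -1], [0, 0, 0.2, 0, 0, 0, -1], [0, 0, 0, 0, 0, 0, -1]]]'

```text
t: 7.13
tool_pos: [0.5488, -0.0253, 0.0998]
ee_rot: [[0.999, -0.032, 0.001], [-0.032, -0.999, 0.0], [0.001, -0.0, -1.0]]
contact_force: [0.4, 1.0, 3.2]
width: 0.0006
gripper_force: 1.4
```

play_rows --moves '[[[0, 0, 0.1, 0, 0, 0, -1], [0, 0, 0.05, 0, 0, 0, -1], [0, 0, 0, 0, 0, 0, -1]]]'

```text
t: 7.38
tool_pos: [0.549, -0.0254, 0.0961]
ee_rot: [[0.999, -0.033, 0.002], [-0.033, -0.999, 0.001], [0.002, -0.001, -1.0]]
contact_force: [-3.5, 2.1, 12.2]
width: 0.0002
gripper_force: 5.8
```

12 N at z = 0.096 means the key is at the bottom of its travel. Now retreating.

play_rows --moves '[[[0, 0, 0.03, 0, 0, 0, -1], [0, 0, 0, 0, 0, 0, -1], [0, 0, -0.8, 0, 0, 0, -1], [0, 0, -0.8, 0, 0, 0, -1], [0, 0, -0.8, 0, 0, 0, -1], [-0.8, 0, 0, 0, 0, 0, -1], [-0.8, 0, 0, 0, 0, 0, -1], [-0.8, 0, 0, 0, 0, 0, -1], [-0.8, 0, 0, 0, 0, 0, -1], [0, 0, 0, 0, 0, 0, -1], [0, 0, 0, 0, 0, 0, -1]]]'

```text
t: 8.3
tool_pos: [0.4193, -0.0216, 0.1892]
ee_rot: [[0.999, -0.032, 0.001], [-0.032, -0.999, -0.0], [0.001, 0.0, -1.0]]
contact_force: [0.7, 0.9, 0.4]
width: 0.0
gripper_force: 0.0
```

```bash
python3 - <<'E'
from plant import arm
import cv2,numpy as np
a=arm.snapshot("side")[:,:,::-1]
cv2.imwrite("pics/p3.png",cv2.resize(a[150:280,160:300],(560,520)))
E
```

```text
(no output)
```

View pics/p3.png

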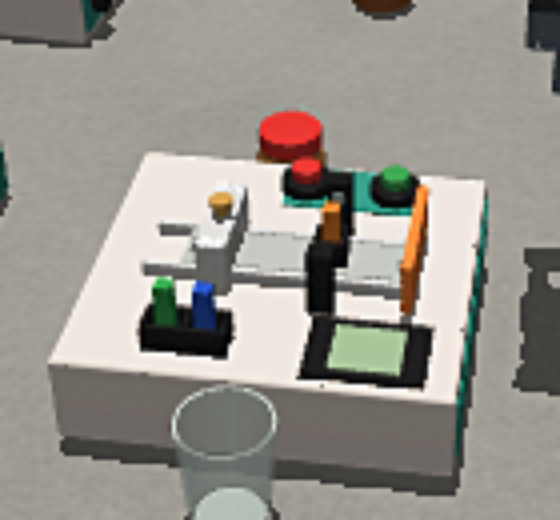

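The plate is still at mid travel (415,250), the amber glass stands upright between the posts (330,220), and both keys are up at (397,180) and (306,170). The arm is clear.

```bash
python3 -c "
from plant import arm
print(arm.hand_in())"
```

```text
the job is handed in; nothing more can be done
None
```

I pushed the carriage to its stop and let it spring back to the mid-travel catch with the amber glass between lamp and detector, then pressed the green key fully and moved clear. The job is handed in; no verdict came back.

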